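Push the stray canister back into the row

TASK

One of the square canisters stands out in front of the row, askew. Push it along the counter with your fingers, without picking it up or tipping it, back into the empty place in the row until it stands against the front of the low black riser, square and in line with the others. Leave the other canisters and everything else on the counter where they are.

Things in the scene. Friction and masses are not known exactly. Their poses are not given: they have to be found in the camera images.
- stray: the canister to be pushed: square, white, with a pale wooden lid, a blank paper label on its front, 92 x 92 mm and 72 mm high with flat upright sides; loose, 0.3 to 0.65 kg, slides with friction. It stands alone on the counter between the robot and the row, up to 60 mm to one side of the empty place and turned by up to about 30 degrees. Origin at the centre of its underside; its x axis points out of its back (the label is on its -x side), z up.
- gap (a point): the middle of the empty place in the row, on the counter surface: where the centre of the stray canister's underside comes to lie. x points towards the riser (the way to push), y along the row to the left. The riser's front face is 47.5 mm ahead of it (the stray may so come to rest 1.5 mm beyond it, touching the riser), and the neighbours' sides are 60 mm from it on both sides, which leaves 14 mm on each side of the canister.
- riser: the low riser along the far side of the counter: dark steel with a black top, 660 mm long, 130 mm deep, 45 mm high, fixed. Origin at the foot of the middle of its front face, x into the riser, y along it to the left. The front face is the stop.
- row_far_right: a square white canister with a pale wooden lid, 92 x 92 mm and 72 mm high (the same as the stray one), loose, about 0.45 kg. Origin at the centre of its underside, x to its back, z up. At the row's right-hand end (-y).
- row_1: a square white canister with a pale wooden lid, 92 x 92 mm and 72 mm high (the same as the stray one), loose, about 0.45 kg. Origin at the centre of its underside, x to its back, z up. One of the row's inner canisters, beside the empty place or one further on.
- row_2: a square white canister with a pale wooden lid, 92 x 92 mm and 72 mm high (the same as the stray one), loose, about 0.45 kg. Origin at the centre of its underside, x to its back, z up. One of the row's inner canisters, beside the empty place or one further on.
- row_far_left: a square white canister with a pale wooden lid, 92 x 92 mm and 72 mm high (the same as the stray one), loose, about 0.45 kg. Origin at the centre of its underside, x to its back, z up. At the row's left-hand end (+y).
- cup: a white cup standing upside down, 82 mm across its rim, 88 mm high, with a handle at its +y side reaching 67 mm from its axis; to the left or right of the stray. Origin at the centre of its underside.
- jug: an open steel milk jug, 86 mm across, 88 mm high, with a handle at its +y side reaching 72 mm from its axis; on the other side from the cup. Origin at the centre of its underside.
- tamper: a coffee tamper standing on its steel foot: foot 58 mm across, dark wooden handle, 88 mm high; in front of the stray (towards the robot), to the left. Origin at the centre of its underside.
- spoon: a steel teaspoon lying flat, about 140 mm long and up to 11 mm high, in front of the stray, to the right. Origin at the middle of its underside, its x axis along it.
There are look-alikes about, which are no part of the job. Leave any orange or turquoise look-alike of the stray alone.

How it is judged:
By the outcome, as a careful person would: the job done as asked, in the order asked, and still so for the second after the job is handed in, with the robot touching nothing.
It also fails if it takes over 72 s, if anything falls off the work surface, if the arm or the gripper's body presses on something with over 40 N, if the wrist force passes 120 N, or if a joint passes its speed limit or range.

ROBOT

A 6-joint arm with a two-finger parallel gripper is mounted at the origin on the work surface. World frame = base frame: x ahead of the robot, y to its left, z up, the work surface at z = 0. Lengths are in m, angles in rad, forces in N, time in s.
With the tool pointing down it reaches from about 0.325 to 0.85 m from the base axis. Payload 4.4 kg.
Tool frame: the origin (TCP) lies on the centre line of the jaws, within the pads' length; the fingertips stand bot.tip_reach ahead of it and the grasp point (between the pads) lies 6 mm ahead of it (bot.tip_reach is the distance from the TCP to the fingertips, in m); x points along the fingers, y is the direction in which the jaws open and shut, and the axes are right-handed (so a half turn about x gives the same grasp; the last joint's range is limited). The gripper opens to 94 mm and grips with 3 to 60 N. Pads are 16 mm wide; open, the fingers measure 119 mm over their backs; the gripper's body (75 mm by 177 mm) begins 78 mm behind the grasp point.
Start: joints at [1.018, 0.207, 1.542, -0, 1.393, -0.15], TCP at [0.225, 0.529, 0.23] pointing down, gripper open.
Joint ranges: [-2.73, 2.73], [-0.86, 2.22], [0.23, 2.46], [-1.11, 4.25], [0.08, 2.63], [-2.82, 2.82]. Speed limits (rad/s): [2.79, 2.79, 3.14, 3.14, 3.14, 3.14].

INTERFACE

Orientations are given as a unit quaternion [w, x, y, z].
In Python, from workcell import bot gives the robot as it stands.
- The arm moves only by the tool move_arm, never from a script. Its argument "commands" is text: rows parted by semicolons, each of 5 numbers parted by spaces: the shift along the tool's x, y, z in m, then the turn about the tool's x in rad, then the opening, from -1 (shut) to 1 (fully open). In form: tx ty tz yaw gripper; .... A call has 1 to 20 rows; each row is the pose to reach, as a shift and turn from the pose measured when the call began, along the tool's axes at that moment; what a row does not reach only later rows make up. A row lasts 1/10 s, in which the tool goes at most 50 mm and 8.59 degrees, less where a joint would pass 70% of its speed; a pose out of reach is approached as far as the arm can. A call with a gripper value outside its range is refused whole. The fingers move at their own pace and stop on an object; "force" is the grip in N (left out, the last holds). Time passes only in rows, so rows that repeat a pose let the fingers close. It gives the time, the measured TCP pose, the force and the opening at its end, in the units of the state.
- bot.get_state(): the state, without advancing time (a new reading comes with each control period).
- bot.camera(name): name is "scene" or "top" or "wrist"; returns a dict with "color" (480x640x3 uint8, red, green, blue), "camera_matrix" (3x3 intrinsics, pixels), "rvec" (rotation vector, rad) and "tvec" (3), from world to camera coordinates, as OpenCV has them. Camera axes: x right, y down, z forward; pixel columns grow to the right and rows downward; lengths in m; the calibration is good to about 2 mm. A picture is of the moment at which its call begins. There is no depth.
- bot.hand_in(): hands the job in, once; it reports no verdict.
Trained networks look in a picture, given as the dict that the camera call returned (one of the last four; its "shot" number tells which), for a name from the list of things; names that differ only in an ending like _2 or _b are one class to them, and where a whole thing is asked for, a point or a joint stands for the part that bears it (a point fixed in the world has none). Each returns a list of dicts, best first, with "score" (0 to 1); they miss things now and then, are a little off and sometimes report something else, mostly with a low value. They report only what shows in the picture. A call takes as long as a camera call. They do not tell look-alikes from the thing itself.
- bot.find_in(target, picture): "point" ([column, row] in pixels, amid what is visible of it).
- bot.masks_of(target, picture): "mask" (480x640 bool, what is visible of it) and "point" ([column, row] in pixels, amid what is visible of it).
- bot.tip_of(target, picture): "point" ([column, row] in pixels: a listed point, or the origin of a listed thing).
The state is a dict: "time_s": time; "qpos": joint angles; "dq": joint speeds; "effort": joint torques, N m; "ee_pos": TCP position; "ee_rot": TCP orientation; "contact_force": force on the tool from outside, world axes, zero at the start; "torque": the same for the moment, N m; "width": finger opening in m.
Only numpy, scipy, OpenCV 4.12 (cv2) and the standard library are available. Lean on these libraries where they do the work, as an engineer would, in place of code of your own. Each camera call takes 0.05 s, during which the arm holds its last target. There are 200 camera calls.

## Working session

There is one attempt and no reset: what is moved stays moved. The work goes in short steps, Python scripts to look and compute and a tool call to move; the robot and the scene stay as the last step left them, time stands still between calls to the robot, and variables do not carry over. Pictures are saved under pics/ and viewed, about 8 in all and at most 12, crops included, and the job is handed in when it is done.

Besides the shell and the picture viewer there is one more tool, called after "Call:" by a JSON object that holds its "fn" and its "kwargs". move_arm: Moves the arm, as the interface text tells. Its arguments: {"type":"object","properties":{"commands":{"type":"string"},"force":{"type":"number"}},"required":["commands"]}

```bash
mkdir -p pics; cat > h.py <<'E'
import numpy as np, cv2
from workcell import bot
def ray(p,uv,z):
    R,_=cv2.Rodrigues(np.array(p["rvec"],float)); t=np.array(p["tvec"],float).ravel()
    K=np.array(p["camera_matrix"],float)
    d=R.T@np.linalg.solve(K,[uv[0],uv[1],1.]); c=-R.T@t
    return (c+d*(z-c[2])/d[2])
def proj(p,X):
    return cv2.projectPoints(np.array(X,float).reshape(-1,1,3),np.array(p["rvec"],float),np.array(p["tvec"],float),np.array(p["camera_matrix"],float),None)[0].reshape(-1,2)
def save(p,n,crop=None,s=1):
    im=p["color"][...,::-1]
    if crop: a,b,c,d=crop; im=im[b:d,a:c]
    cv2.imwrite("pics/"+n,cv2.resize(im,None,fx=s,fy=s,interpolation=cv2.INTER_CUBIC))
E
python3 - <<'E'
from h import *
print(bot.get_state()); print(bot.tip_reach)
for n in ("top","scene"):
    p=bot.camera(n); save(p,n+"1.png")
    R,_=cv2.Rodrigues(np.array(p["rvec"],float)); print(n,-R.T@np.array(p["tvec"]).ravel(), p["camera_matrix"])
    for t in ("stray","gap","riser","row_1","cup","jug","tamper","spoon"):
        for r in bot.tip_of(t,p)[:6]:
            print(t,np.round(r["score"],2),np.round(r["point"]),np.round(ray(p,r["point"],0),3))
E
```

```text
{'time_s': 0.0, 'qpos': array([ 1.01849791e+00,  2.07416496e-01,  1.54292954e+00, -4.11219506e-05,
        1.39349688e+00, -1.50476435e-01]), 'dq': array([ 0.00036235, -0.00137319, -0.00180857, -0.00030706, -0.00151588,
       -0.00146538]), 'effort': array([ 6.12524600e-04, -3.70870900e+01, -2.81422395e+01,  6.98847882e-02,
        3.59365193e-02, -1.76636563e-04]), 'ee_pos': array([0.22449435, 0.52855502, 0.22930432]), 'ee_rot': array([ 0.69262313,  0.14035718,  0.69314394, -0.14186098]), 'contact_force': array([-0.5807754 , -0.311186  , -0.36842844]), 'torque': array([-0.03102724, -0.00498232,  0.01206576]), 'width': 0.09380359376842373}
0.025
top [ 0.3134462  -0.01521997  1.15127767] [[542.68233182   0.         316.85910187]
 [  0.         542.68233182 243.07133331]
 [  0.           0.           1.        ]]
stray 0.73 [342. 245.] [ 0.539 -0.08   0.   ]
stray 0.62 [487. 166.] [ 0.727 -0.402  0.   ]
riser 0.57 [291. 162.] [0.724 0.037 0.   ]
row_1 0.73 [244. 186.] [0.665 0.137 0.   ]
row_1 0.64 [290. 183.] [0.675 0.037 0.   ]
cup 0.79 [221. 263.] [0.492 0.178 0.   ]
jug 0.87 [470.
[... 293 characters left out ...]

scene [ 1.21831145 -0.44793014  0.88595475] [[555.28864321   0.         320.8278875 ]
 [  0.         555.28864321 236.22486049]
 [  0.           0.           1.        ]]
stray 0.87 [300. 247.] [ 0.533 -0.082  0.   ]
stray 0.79 [199. 402.] [ 0.741 -0.406  0.   ]
stray 0.67 [237. 200.] [ 0.332 -0.131  0.   ]
stray 0.44 [189. 318.] [ 0.574 -0.352  0.   ]
riser 0.81 [402. 282.] [0.725 0.041 0.   ]
riser 0.41 [384. 268.] [0.676 0.032 0.   ]
row_1 0.73 [386. 266.] [0.674 0.038 0.   ]
row_1 0.6 [418. 243.] [0.66  0.133 0.   ]
cup 0.56 [387. 191.] [0.493 0.176 0.   ]
jug 0.85 [191. 319.] [ 0.577 -0.35   0.   ]
tamper 0.59 [332. 178.] [0.388 0.091 0.   ]
spoon 0.5 [170. 253.] [ 0.401 -0.321  0.   ]
```

View pics/top1.png

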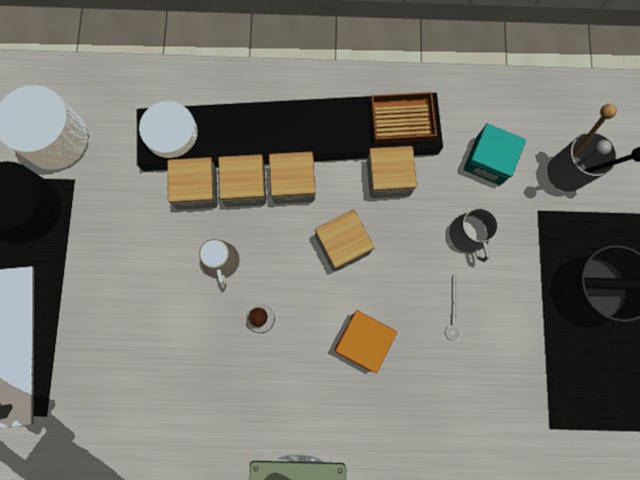

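View pics/scene1.png

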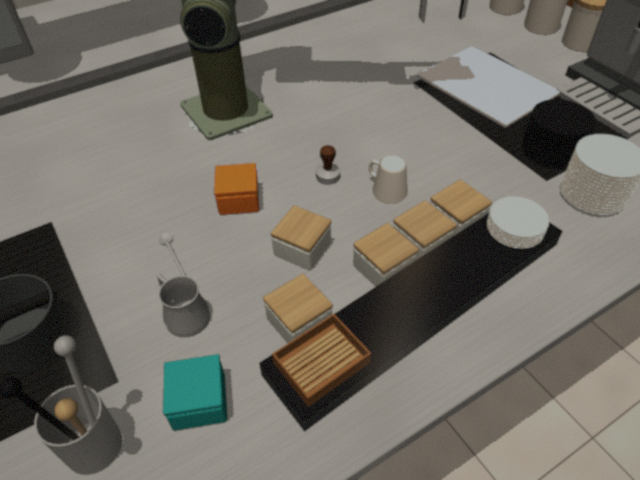

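The top view shows the stray's wooden lid at (344,239), askew. The look-alikes are orange (366,341) and turquoise (495,153). The row lids are at (190,183), (242,180), (292,177) and (392,171), with the empty place at about (342,174). By description the stray is the wood-lidded one at (344,239). Next I measure the lids precisely.

```bash
cat >> h.py <<'E'
def lids(p):
    """wooden-lid rectangles in world coords at z=0.072: centre, yaw (mod 90), sizes"""
    hsv=cv2.cvtColor(p["color"],cv2.COLOR_RGB2HSV)
    m=cv2.inRange(hsv,(10,60,120),(25,170,255)); m=cv2.morphologyEx(m,cv2.MORPH_OPEN,np.ones((3,3)))
    out=[]
    for c in cv2.findContours(m,cv2.RETR_EXTERNAL,cv2.CHAIN_APPROX_NONE)[0]:
        if cv2.contourArea(c)<900: continue
        w=np.array([ray(p,q,0.072)[:2] for q in c[:,0,:]])
        (cx,cy),(a,b),th=cv2.minAreaRect((w*1000).astype(np.float32)); th=(th+45)%90-45
        out.append((round(cx,1),round(cy,1),round(th,1),round(a,1),round(b,1),c[:,0].mean(0).round()))
    return out
E
python3 - <<'E'
from h import *
for n in ("top","scene"):
    p=bot.camera(n); print(n)
    for l in lids(p): print(l)
    if n=="top":
        save(p,"top_crop.png",(260,130,440,390),2.3)
        # riser front edge, by masks
        for r in bot.masks_of("riser",p)[:1]:
            m=r["mask"]; print(r["score"],m.sum())
            pts=[]
            for c in range(145,435,4):
                rows=np.where(m[:,c])[0]
                if len(rows): pts.append(np.r_[c,rows.max(),ray(p,(c,rows.max()+.5),0.045)[:2].round(4)])
            print(np.array(pts)[::5])
        for o,lo,hi in(("orange",(5,190,120),(18,255,255)),("turq",(75,100,60),(95,255,255))):
            m=cv2.inRange(cv2.cvtColor(p["color"],cv2.COLOR_RGB2HSV),lo,hi)
            c=max(cv2.findContours(m,0,1)[0],key=cv2.contourArea)
            print(o,[ray(p,q,.072)[:2].round(3) for q in cv2.boxPoints(cv2.minAreaRect(c))])
E
```

```text
top
(540.0, -80.8, 28.5, 90.5, 90.8, array([344., 238.]))
(654.5, 241.3, 4.5, 90.3, 89.0, array([189., 179.]))
(664.1, 136.3, 5.0, 89.9, 90.9, array([241., 176.]))
(673.9, 30.8, 5.2, 89.8, 91.5, array([292., 173.]))
(693.1, -179.8, 5.1, 89.9, 90.8, array([393., 168.]))
0.89 17506
[[ 1.450e+02  1.700e+02  6.792e-01  3.435e-01]
 [ 1.650e+02  1.700e+02  6.805e-01  3.012e-01]
 [ 1.850e+02  1.580e+02  7.086e-01  2.608e-01]
 [ 2.050e+02  1.570e+02  7.121e-01  2.184e-01]
 [ 2.250e+02  1.560e+02  7.157e-01  1.759e-01]
 [ 2.450e+02  1.550e+02  7.193e-01  1.333e-01]
 [ 2.650e+02  1.640e+02  7.004e-01  8.960e-02]
 [ 2.850e+02  1.530e+02  7.265e-01  4.780e-02]
 [ 3.050e+02  1.510e+02  7.324e-01  5.100e-03]
 [ 3.250e+02  1.610e+02  7.111e-01 -3.840e-02]
 [ 3.450e+02  1.590e+02  7.170e-01 -8.120e-02]
 [ 3.650e+02  1.580e+02  7.206e-01 -1.241e-01]
 [ 3.850e+02  1.470e+02  7.469e-01 -1.671e-01]
 [ 4.050e+02  1.460e+02  7.505e-01 -2.104e-01]
 [ 4.250e+02  1.550e+02  7.314e-01 -2.534e-01]]
orange [array([ 0.312, -0.066]), array([ 0.395, -0.106]), array([ 0.356, -0.187]), array([ 0.275, -0.146])]
turq [array([ 0.714, -0.343]), array([ 0.799, -0.378]), array([ 0.765, -0.464]), array([ 0.68 , -0.428])]
scene
(818.2, -208.3, 5.1, 81.6, 115.4, array([321., 359.]))
(695.9, -182.3, 5.2, 91.7, 92.5, array([297., 301.]))
(676.5, 29.4, 5.4, 91.8, 93.8, array([386., 246.]))
(542.0, -82.6, 28.1, 90.6, 92.3, array([301., 227.]))
(666.9, 134.9, 5.3, 91.4, 93.1, array([424., 222.]))
(657.1, 239.9, 4.8, 91.3, 92.6, array([461., 199.]))
```

View pics/top_crop.png

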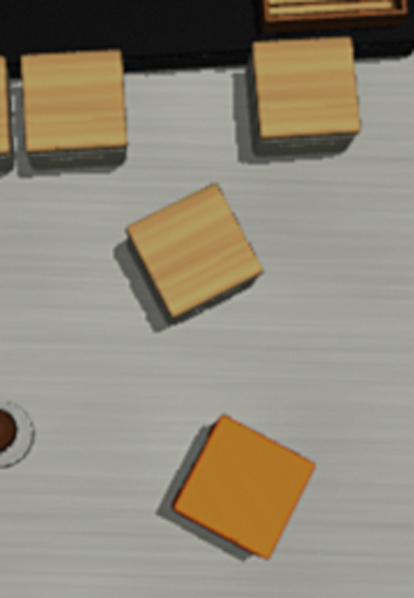

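The crop confirms the choice: the wood-lidded white canister, lid corners around (215,185), (260,268), (175,320) and (130,232) in the crop, is turned about 23° from the row. Both cameras agree to about 2 mm. In the row frame it sits 144 mm short of the gap and 7 mm to the left.

Plan: push it square with both fingertips at about 47 mm opening, starting slightly off-centre so the left finger turns the near corner first.

```bash
cat >> h.py <<'E'
from scipy.spatial.transform import Rotation as Ro
G=np.array([.6848,-.0755]); PSI=np.radians(5.24)
EX=np.array([np.cos(PSI),np.sin(PSI)]); EY=np.array([-EX[1],EX[0]])
def tool():
    s=bot.get_state(); q=s["ee_rot"]; return s,Ro.from_quat([q[1],q[2],q[3],q[0]]).as_matrix()
def plan(rx,ry,z,psi=0.):
    """shift and turn in tool axes for TCP at row-frame (rx,ry), height z, jaw axis along row (+psi)"""
    s,R=tool(); P=np.r_[G+rx*EX+ry*EY,z]; sh=R.T@(P-s["ee_pos"])
    a=PSI+psi; w=np.array([-np.sin(a),np.cos(a),0]); l=R.T@w
    yaw=np.arctan2(l[2],l[1]); yaw=(yaw+np.pi/2)%np.pi-np.pi/2
    print("shift",sh.round(4),"yaw",yaw.round(4),"target",P.round(4)); 
def where():
    s,R=tool(); d=s["ee_pos"][:2]-G
    print("t",s["time_s"],"tcp row",(d@EX).round(4),(d@EY).round(4),"z",s["ee_pos"][2].round(4),"w",s["width"],"F",s["contact_force"].round(1)); print(R.round(3)); print("tool axes in row: ex->",(R.T@np.r_[EX,0]).round(3),"ey->",(R.T@np.r_[EY,0]).round(3))
def stray(p):
    for l in lids(p):
        d=np.array(l[:2])/1000-G
        if abs(d@EY)<.06 and d@EX<.05 : print("stray row mm",(d@EX*1000).round(1),(d@EY*1000).round(1),"yaw",round(l[2]-5.24,1),l[3:5])
E
python3 -c "
from h import *
where();plan(-.235,.004,.23);plan(-.235,.004,.035)"
```

```text
t 1.05 tcp row -0.4028 0.6442 z 0.2305 w 0.09384148069026436 F [-0.4  0.1 -0.5]
[[ 0.     0.391  0.92 ]
 [ 0.     0.92  -0.391]
 [-1.     0.     0.   ]]
tool axes in row: ex-> [0.    0.474 0.881] ey-> [ 0.     0.881 -0.474]
shift [ 4.000e-04 -4.844e-01  4.509e-01] yaw -0.4933 target [ 0.4504 -0.093   0.23  ]
shift [ 0.1954 -0.4844  0.4509] yaw -0.4933 target [ 0.4504 -0.093   0.035 ]
```

Call:
{"fn": "move_arm", "kwargs": {"commands": "0 -0.032 0.03 -0.033 0; 0 -0.065 0.06 -0.066 0; 0 -0.097 0.09 -0.1 0; 0 -0.13 0.12 -0.13 0; 0 -0.162 0.15 -0.165 0; 0 -0.194 0.18 -0.2 0; 0 -0.226 0.21 -0.23 0; 0 -0.258 0.24 -0.26 0; 0 -0.29 0.27 -0.3 0; 0 -0.323 0.3 -0.33 0; 0 -0.355 0.33 -0.36 0; 0 -0.388 0.36 -0.4 0; 0 -0.42 0.39 -0.43 0; 0 -0.452 0.42 -0.46 0; 0 -0.484 0.451 -0.493 0; 0 -0.484 0.451 -0.493 0; 0 -0.484 0.451 -0.493 0; 0 -0.484 0.451 -0.493 0"}}

```text
time_s: 2.85
ee_pos: [0.4502, -0.0917, 0.2302]
ee_rot: [0.706, -0.032, 0.707, 0.033]
contact_force: [0.7, -0.3, 0.0]
width: 0.0473
```

```bash
python3 -c "
from h import *
where();plan(-.235,.004,.035); p=bot.camera('wrist');save(p,'w1.png');stray(bot.camera('scene'))"
```

```text
t 2.85 tcp row -0.2351 0.0053 z 0.2302 w 0.047274536033736984 F [ 0.7 -0.3  0. ]
[[-0.001 -0.092  0.996]
 [ 0.001  0.996  0.092]
 [-1.     0.001 -0.001]]
tool axes in row: ex-> [-0.001 -0.     1.   ] ey-> [0.001 1.    0.   ]
shift [ 0.1952 -0.0015  0.0003] yaw 0.0002 target [ 0.4504 -0.093   0.035 ]
stray row mm -143.0 6.3 yaw 23.4 (92.1, 94.2)
```

View pics/w1.png

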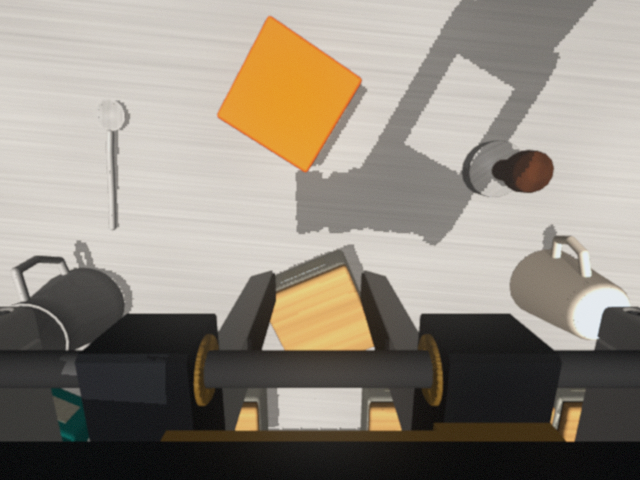

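The wrist view is upside down. It shows the orange canister (290,95) behind the hand, the stray between the fingers (320,310) and free counter where the fingertips will land. Descending with a force check.

Call:
{"fn": "move_arm", "kwargs": {"commands": "0.03 -0.0015 0 0 0; 0.06 -0.0015 0 0 0; 0.09 -0.0015 0 0 0; 0.12 -0.0015 0 0 0; 0.145 -0.0015 0 0 0; 0.165 -0.0015 0 0 0; 0.18 -0.0015 0 0 0; 0.19 -0.0015 0 0 0; 0.195 -0.0015 0 0 0; 0.195 -0.0015 0 0 0; 0.195 -0.0015 0 0 0"}}

```text
time_s: 4.05
ee_pos: [0.451, -0.0927, 0.0361]
ee_rot: [0.707, -0.033, 0.706, 0.033]
contact_force: [-0.1, -0.2, 0.7]
width: 0.047
```

Call:
{"fn": "move_arm", "kwargs": {"commands": "0 0 0.008 0 0; 0 0 0.014 0 0; 0 0 0.019 0 0; 0 0 0.024 0 0; 0 0 0.029 0 0; 0 0 0.034 0 0; 0 0 0.039 0 0; 0 0 0.044 0 0; 0 0 0.049 0 0; 0 0 0.054 0 0; 0 0 0.054 0 0"}}

```text
time_s: 5.15
ee_pos: [0.505, -0.0874, 0.0358]
ee_rot: [0.707, -0.033, 0.706, 0.033]
contact_force: [-1.9, 0.9, 0.8]
width: 0.0472
```

```bash
python3 -c "
from h import *
where()
for n in ('scene','top'): 
  p=bot.camera(n); stray(p)
  if n=='scene': save(p,'s2.png',(150,120,470,360),2)"
```

```text
t 5.15 tcp row -0.1801 0.0046 z 0.0358 w 0.047227414823158884 F [-1.9  0.9  0.8]
[[ 0.001 -0.094  0.996]
 [ 0.     0.996  0.094]
 [-1.     0.     0.001]]
tool axes in row: ex-> [ 0.001 -0.002  1.   ] ey-> [0.    1.    0.002]
stray row mm -114.6 -2.8 yaw 13.1 (92.0, 94.2)
```

View pics/s2.png

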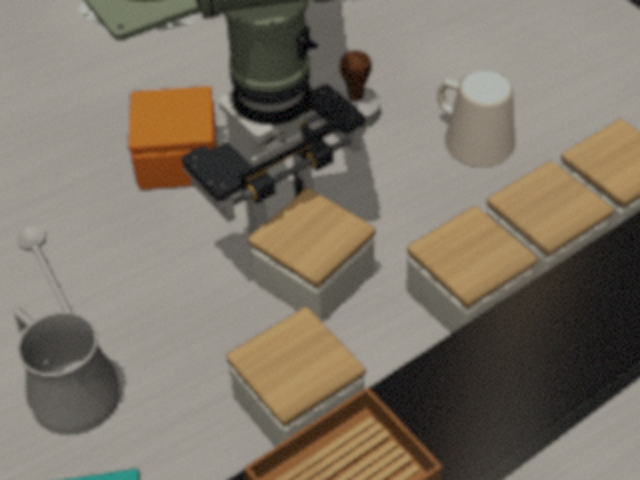

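It is turning as planned: yaw is now 13° with the near corner on the left finger. I continue straight.

Call:
{"fn": "move_arm", "kwargs": {"commands": "0 0 0.005 0 0; 0 0 0.01 0 0; 0 0 0.015 0 0; 0 0 0.02 0 0; 0 0 0.025 0 0; 0 0 0.03 0 0; 0 0 0.035 0 0; 0 0 0.035 0 0"}}

```text
time_s: 6.05
ee_pos: [0.5413, -0.0846, 0.0363]
ee_rot: [0.708, -0.033, 0.705, 0.033]
contact_force: [-0.2, -0.2, -0.5]
width: 0.0472
```

```bash
python3 -c "
from h import *
where()
for n in ('scene','top'): 
  p=bot.camera(n); stray(p)
  if n=='top': print(lids(p))"
```

```text
t 6.05 tcp row -0.1437 0.004 z 0.0363 w 0.0472399522234932 F [-0.2 -0.2 -0.5]
[[ 0.004 -0.093  0.996]
 [-0.001  0.996  0.093]
 [-1.    -0.001  0.004]]
tool axes in row: ex-> [ 0.004 -0.002  1.   ] ey-> [-0.001  1.     0.002]
stray row mm -82.2 -14.2 yaw -1.3 (82.8, 94.0)
[(654.5, 240.4, 4.5, 91.2, 90.7, array([189., 179.])), (664.1, 136.2, 4.8, 91.1, 91.5, array([241., 176.])), (673.8, 30.9, 5.1, 91.0, 91.6, array([292., 173.])), (693.3, -179.5, 5.0, 90.5, 91.5, array([394., 165.])), (799.5, -199.1, 5.1, 68.7, 115.5, array([402., 120.]))]
```

Call:
{"fn": "move_arm", "kwargs": {"commands": "0 0 -0.02 0 0; 0 0 -0.04 0 0; 0 0 -0.06 0 0; 0 0 -0.08 0 0; 0 0 -0.08 0 0"}}

```text
time_s: 6.65
ee_pos: [0.4597, -0.0922, 0.0361]
ee_rot: [0.707, -0.033, 0.705, 0.032]
contact_force: [-0.0, -0.1, 0.3]
width: 0.0471
```

```bash
python3 -c "
from h import *
where()
for n in ('scene','top'): 
  p=bot.camera(n); stray(p); print([l[:5] for l in lids(p)])"
```

```text
t 6.65 tcp row -0.2256 0.0039 z 0.0361 w 0.04711499864780509 F [-0.  -0.1  0.3]
[[ 0.003 -0.092  0.996]
 [-0.001  0.996  0.092]
 [-1.    -0.001  0.003]]
tool axes in row: ex-> [ 0.003 -0.001  1.   ] ey-> [-0.001  1.     0.001]
stray row mm -87.0 -14.9 yaw 0.1 (91.5, 93.6)
[(818.3, -208.3, 5.4, 82.2, 115.3), (695.6, -182.2, 5.5, 92.6, 93.7), (599.5, -98.3, 5.3, 91.5, 93.6), (676.8, 29.5, 5.7, 92.0, 93.9), (666.8, 134.8, 4.7, 92.1, 94.1), (658.1, 239.3, 5.3, 92.5, 93.0)]
stray row mm -85.9 -11.6 yaw -0.6 (84.1, 91.8)
[(600.3, -94.9, 4.6, 84.1, 91.8), (654.5, 240.5, 4.5, 91.1, 90.6), (664.1, 136.3, 5.0, 90.8, 91.5), (673.8, 30.9, 5.1, 90.8, 91.6), (693.1, -179.6, 5.3, 90.7, 91.1)]
```

Square now, but 13 mm too far right, nearly flush with the right neighbour's side. I'll shut the fingers, go around to its right and nudge it left at mid-side before the final push.

Call:
{"fn": "move_arm", "kwargs": {"commands": "0 -0.03 0.02 0 -1; 0 -0.06 0.04 0 -1; 0 -0.09 0.045 0 -1; 0 -0.1 0.045 0 -1; 0 -0.1 0.045 0 -1; 0 -0.1 0.075 0 -1; 0 -0.1 0.105 0 -1; 0 -0.1 0.13 0 -1; 0 -0.1 0.138 0 -1; 0 -0.1 0.138 0 -1"}}

```text
time_s: 7.75
ee_pos: [0.6095, -0.1782, 0.0378]
ee_rot: [0.708, -0.034, 0.704, 0.033]
contact_force: [-0.2, -0.5, 0.6]
width: 0.0007
```

```bash
python3 -c "
from h import *
where(); plan(-.088,-.0585,.036); p=bot.camera('scene');stray(p); save(p,'s3.png',(150,120,470,360),2)"
```

```text
t 7.75 tcp row -0.0843 -0.0954 z 0.0378 w 0.0006963148999793528 F [-0.2 -0.5  0.6]
[[ 0.006 -0.094  0.996]
 [-0.002  0.996  0.094]
 [-1.    -0.002  0.006]]
tool axes in row: ex-> [ 0.006 -0.003  1.   ] ey-> [-0.002  1.     0.003]
shift [ 0.0017  0.0369 -0.0035] yaw 0.0031 target [ 0.6025 -0.1418  0.036 ]
```

View pics/s3.png

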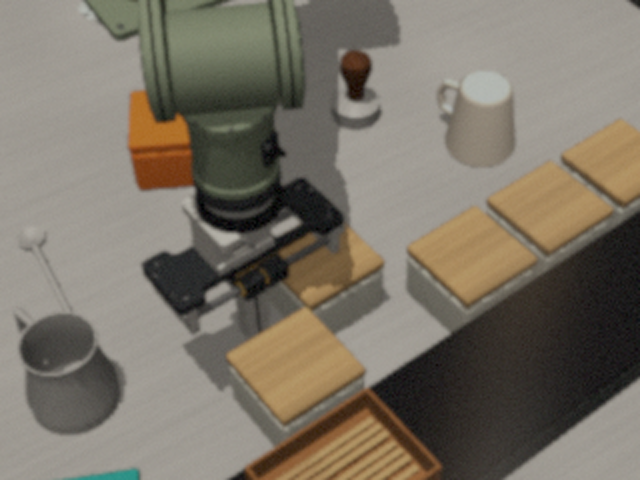

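The shut fingers (255,310) stand to the right of the stray, clear of the neighbour. Nudging left slowly, then backing away.

Call:
{"fn": "move_arm", "kwargs": {"commands": "0.001 0.01 -0.0035 0.003 -1; 0.001 0.018 -0.0035 0.003 -1; 0.001 0.022 -0.0035 0.003 -1; 0.001 0.025 -0.0035 0.003 -1; 0.001 0.028 -0.0035 0.003 -1; 0.001 0.031 -0.0035 0.003 -1; 0.001 0.034 -0.0035 0.003 -1; 0.001 0.037 -0.0035 0.003 -1; 0.001 0.037 -0.0035 0.003 -1; 0.001 0.037 -0.0035 0.003 -1"}}

```text
time_s: 8.8
ee_pos: [0.6015, -0.1415, 0.0363]
ee_rot: [0.708, -0.032, 0.705, 0.032]
contact_force: [1.2, -1.7, -0.8]
width: 0.0007
```

Call:
{"fn": "move_arm", "kwargs": {"commands": "0 -0.015 0 0 -1; 0 -0.03 0 0 -1; 0 -0.035 -0.025 0 -1; 0 -0.035 -0.055 0 -1; 0 -0.035 -0.085 0 -1; 0 -0.03 -0.11 0 -1; 0 0 -0.135 0 -1; 0 0.03 -0.135 0 0; 0 0.055 -0.135 0 0; 0 0.055 -0.135 0 0; 0 0.055 -0.135 0 0"}}

```text
time_s: 9.9
ee_pos: [0.4627, -0.0999, 0.0359]
ee_rot: [0.708, -0.033, 0.704, 0.032]
contact_force: [0.6, 0.2, 0.3]
width: 0.0291
```

```bash
python3 -c "
from h import *
where(); plan(-.16,0,.036)
for n in ('scene','top'): 
  p=bot.camera(n); stray(p); print([l[:5] for l in lids(p)])"
```

```text
t 9.9 tcp row -0.2234 -0.004 z 0.0359 w 0.029076790692084614 F [0.6 0.2 0.3]
[[ 0.006 -0.091  0.996]
 [-0.001  0.996  0.091]
 [-1.    -0.002  0.006]]
tool axes in row: ex-> [0.006 0.    1.   ] ey-> [-0.002  1.    -0.   ]
shift [0.0003 0.004  0.0634] yaw -0.0002 target [ 0.5255 -0.0901  0.036 ]
stray row mm -86.5 -1.7 yaw -0.5 (93.1, 93.3)
[(818.0, -208.5, 5.1, 82.9, 116.0), (695.3, -182.2, 4.6, 92.6, 94.0), (676.9, 29.3, 5.4, 91.7, 94.0), (598.8, -85.1, 4.7, 93.1, 93.3), (666.9, 134.5, 4.8, 91.6, 93.5), (658.1, 239.4, 5.3, 92.5, 93.2)]
stray row mm -87.9 0.8 yaw 0.4 (90.3, 92.4)
[(597.2, -82.7, 5.6, 90.3, 92.4), (654.5, 240.5, 4.5, 91.1, 90.6), (664.1, 136.3, 5.0, 90.8, 91.5), (673.8, 30.9, 5.1, 90.8, 91.6), (693.1, -179.6, 5.3, 90.7, 91.1)]
```

Centred to about 1 mm and square. Final straight push with the two fingers, fast to the face and then slow.

Call:
{"fn": "move_arm", "kwargs": {"commands": "0 0.0035 0.02 0 0.15; 0 0.0035 0.045 0 0.15; 0 0.0035 0.065 0 0.15; 0 0.0035 0.075 0 0.15; 0 0.0035 0.082 0 0.15; 0 0.0035 0.087 0 0.15; 0 0.0035 0.092 0 0.15; 0 0.0035 0.097 0 0.15; 0 0.0035 0.102 0 0.15; 0 0.0035 0.107 0 0.15; 0 0.0035 0.112 0 0.15; 0 0.0035 0.117 0 0.15; 0 0.0035 0.122 0 0.15; 0 0.0035 0.127 0 0.15; 0 0.0035 0.132 0 0.15; 0 0.0035 0.137 0 0.15; 0 0.0035 0.142 0 0.15; 0 0.0035 0.142 0 0.15"}}

```text
time_s: 11.8
ee_pos: [0.6055, -0.0843, 0.0372]
ee_rot: [0.709, -0.033, 0.703, 0.031]
contact_force: [-0.8, -0.0, -0.8]
width: 0.0543
```

```bash
python3 -c "
from h import *
where(); plan(-.0525,0,.036)
for n in ('scene','top'): 
  p=bot.camera(n); stray(p); print([l[:5] for l in lids(p)])"
```

```text
t 11.8 tcp row -0.0797 -0.0015 z 0.0372 w 0.05425121640732964 F [-0.8 -0.  -0.8]
[[ 0.008 -0.09   0.996]
 [-0.002  0.996  0.09 ]
 [-1.    -0.003  0.008]]
tool axes in row: ex-> [0.008 0.001 1.   ] ey-> [-0.003  1.    -0.001]
shift [0.0014 0.0015 0.0272] yaw -0.0014 target [ 0.6325 -0.0803  0.036 ]
stray row mm -17.8 -0.2 yaw -0.5 (81.0, 95.2)
[(818.4, -208.2, 4.6, 82.9, 116.1), (695.8, -182.1, 5.4, 92.4, 94.5), (667.1, -77.3, 4.7, 81.0, 95.2), (676.4, 29.3, 4.9, 92.7, 94.4), (667.2, 134.3, 5.3, 92.0, 94.2), (657.9, 239.2, 4.9, 92.4, 93.4)]
[(654.5, 240.4, 4.5, 91.4, 90.7), (664.0, 136.1, 4.7, 91.3, 91.5), (673.9, 30.8, 5.1, 91.1, 91.7), (799.5, -199.0, 5.1, 68.7, 115.7)]
```

Call:
{"fn": "move_arm", "kwargs": {"commands": "0.001 0.0015 0.004 0 0.15; 0.001 0.0015 0.008 0 0.15; 0.001 0.0015 0.012 0 0.15; 0.001 0.0015 0.016 0 0.15; 0.001 0.0015 0.019 0 0.15; 0.001 0.0015 0.021 0 0.15; 0.001 0.0015 0.023 0 0.15; 0.001 0.0015 0.023 0 0.15"}}

```text
time_s: 12.7
ee_pos: [0.6281, -0.0808, 0.0369]
ee_rot: [0.709, -0.033, 0.703, 0.031]
contact_force: [-5.3, -0.7, 2.8]
width: 0.054
```

Call:
{"fn": "move_arm", "kwargs": {"commands": "0 0 0.001 0 0.15; 0 0 0.002 0 0.15; 0 0 0.002 0 0.15; 0 0 0.002 0 0.15"}}

```text
time_s: 13.1
ee_pos: [0.6301, -0.0806, 0.0369]
ee_rot: [0.709, -0.033, 0.703, 0.031]
contact_force: [-3.8, -0.3, 2.7]
width: 0.0541
```

```bash
python3 -c "
from h import *
where()
p=bot.camera('scene'); stray(p); print([l[:5] for l in lids(p)])"
```

```text
t 13.1 tcp row -0.0549 -0.0001 z 0.0369 w 0.054119910051097224 F [-3.8 -0.3  2.7]
[[ 0.008 -0.09   0.996]
 [-0.002  0.996  0.09 ]
 [-1.    -0.003  0.008]]
tool axes in row: ex-> [0.008 0.001 1.   ] ey-> [-0.003  1.    -0.001]
stray row mm 5.9 1.7 yaw 0.4 (84.0, 93.0)
[(818.2, -208.4, 4.8, 82.9, 115.9), (695.7, -182.1, 5.3, 92.3, 94.5), (690.5, -73.3, 5.6, 84.0, 93.0), (676.8, 29.7, 4.9, 92.0, 93.7), (667.2, 134.5, 5.3, 92.0, 94.7), (657.9, 239.2, 5.0, 92.4, 93.3)]
```

Small resistance so far, in line with sliding friction. Advancing in small steps until the force shows the riser.

Call:
{"fn": "move_arm", "kwargs": {"commands": "0 0 0.0015 0 0.15; 0 0 0.0015 0 0.15; 0 0 0.0015 0 0.15"}}

```text
time_s: 13.45
ee_pos: [0.6314, -0.0804, 0.0369]
ee_rot: [0.709, -0.033, 0.704, 0.031]
contact_force: [-4.3, -0.7, 2.8]
width: 0.0543
```

Call:
{"fn": "move_arm", "kwargs": {"commands": "0 0 0.0015 0 0.15; 0 0 0.0015 0 0.15; 0 0 0.0015 0 0.15"}}

```text
time_s: 13.75
ee_pos: [0.6315, -0.0804, 0.0368]
ee_rot: [0.708, -0.033, 0.705, 0.031]
contact_force: [-8.1, -1.0, 6.8]
width: 0.0542
```

The TCP stopped while the force rose, so this is probably the riser. One more small step to confirm and seat it.

Call:
{"fn": "move_arm", "kwargs": {"commands": "0 0 0.002 0 0.15; 0 0 0.002 0 0.15; 0 0 0.002 0 0.15"}}

```text
time_s: 14.05
ee_pos: [0.6315, -0.0805, 0.0369]
ee_rot: [0.706, -0.033, 0.706, 0.031]
contact_force: [-10.8, -0.9, 7.4]
width: 0.0539
```

Call:
{"fn": "move_arm", "kwargs": {"commands": "0 0 -0.01 0 0.15; 0 0 -0.03 0 0.15; 0 0 -0.06 0 0.15; 0 0 -0.09 0 0.15; -0.03 0 -0.12 0 0.15; -0.06 0 -0.15 0 0.15; -0.1 0 -0.18 0 0.15; -0.14 0 -0.18 0 0.15; -0.16 0 -0.18 0 0.15; -0.16 0 -0.18 0 0.15"}}

```text
time_s: 15.05
ee_pos: [0.4558, -0.0977, 0.2012]
ee_rot: [0.71, -0.034, 0.702, 0.03]
contact_force: [1.0, -0.4, 0.7]
width: 0.0542
```

```bash
python3 -c "
from h import *
where()
for n in ('scene','top'): 
  p=bot.camera(n); stray(p); print([l[:5] for l in lids(p)]); save(p,'f_'+n+'.png',(150,120,470,360) if n=='scene' else (140,80,460,320),2)"
```

```text
t 15.05 tcp row -0.2301 -0.0012 z 0.2012 w 0.05417490304366954 F [ 1.  -0.4  0.7]
[[ 0.012 -0.09   0.996]
 [-0.006  0.996  0.09 ]
 [-1.    -0.007  0.011]]
tool axes in row: ex-> [0.011 0.001 1.   ] ey-> [-0.007  1.    -0.001]
stray row mm 2.9 1.6 yaw 0.1 (91.4, 93.5)
[(818.3, -208.3, 5.2, 82.0, 115.4), (696.2, -182.1, 5.3, 91.6, 94.4), (687.5, -73.6, 5.3, 91.4, 93.5), (676.6, 29.3, 5.0, 91.5, 94.4), (666.9, 134.5, 5.3, 91.4, 92.9), (657.9, 239.6, 5.0, 92.4, 92.5)]
stray row mm 0.5 3.0 yaw 0.1 (91.0, 92.1)
[(654.5, 240.4, 4.5, 91.2, 90.7), (664.1, 136.2, 4.8, 90.9, 91.5), (673.9, 30.5, 5.2, 90.8, 92.3), (685.0, -72.5, 5.3, 91.0, 92.1), (693.1, -179.6, 5.3, 90.7, 91.0)]
```

View pics/f_scene.png

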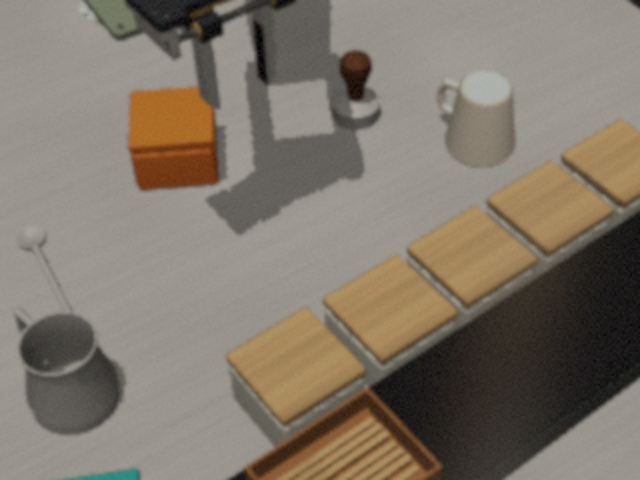

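View pics/f_top.png

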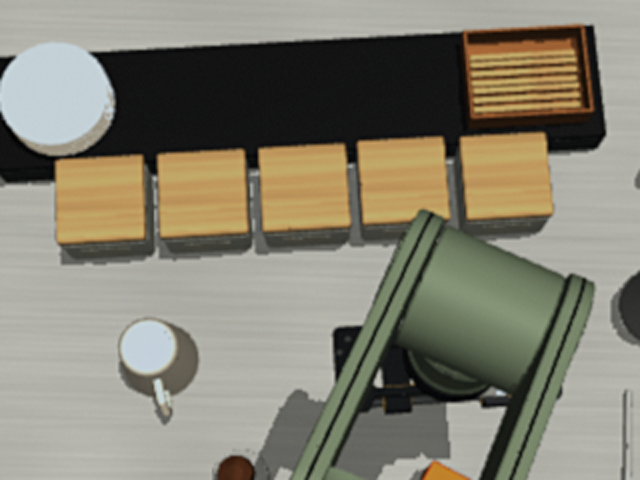

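Both views show the stray in the row, square and touching the riser. Relative to its neighbours it is +1.5 mm in x (the touching depth), about +2 mm in y, with yaw about 0°. The others have not moved.

```bash
python3 -c "
from h import *
print(bot.hand_in())"
```

```text
the job is handed in; nothing more can be done
None
```

The stray canister is back in the empty place, square and standing against the riser, and I handed the job in at about 15 s of the 72 s.

I pushed it with two fingertips to turn it square. It drifted about 13 mm to the right, so I nudged it left with the shut fingers at mid-side. I then pushed it straight in until the fingers stopped moving and the force rose to about 11 N along the push.

**Last checks, against its neighbours:**

| | Value |
|---|---|
| Depth past the gap point | +1.4 mm (scene camera), +1.7 mm (top camera); touching the riser is +1.5 mm |
| Off-centre along the row | 2 to 2.7 mm to the left, within the 14 mm margin |
| Angle to the row | about 0.1° |

- **Other row canisters:** unchanged within measuring noise.
- **Cup, jug, tamper, spoon and look-alikes:** those in view looked unmoved in the pictures; I did not measure them again.
- **Camera agreement:** the two cameras differed by about 2 mm in absolute position. That offset cancels when measured against the neighbours. No check failed.

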